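Unstack the nail cartons into their colour trays

ROBOT

A 6-joint arm with a two-finger parallel gripper is mounted at the origin on the work surface. World frame = base frame: x ahead of the robot, y to its left, z up, the work surface at z = 0. Lengths are in m, angles in degrees, forces in N, time in s.
With the tool pointing down it reaches from about 0.3 to 0.75 m from the base axis. Payload 8.5 kg.
Tool frame: the origin (TCP) lies at the very end of the fingers, on their centre line; the grasp point (between the pads) lies env.pinch_z behind it (env.pinch_z is the distance from the TCP to the grasp point, in m); z points along the fingers, y is the line along which they close (so a half turn about z gives the same grasp; the last joint's range is limited). The gripper opens to 85 mm and grips with 20 to 120 N. Pads are 22 mm wide; open, the fingers measure 114 mm over their backs; the gripper's body (76 mm by 85 mm) begins 54 mm behind the grasp point. The pads swing forward as they close: fully open they stand 13 mm farther back than shut.
Start: joints at [57.45, 21.807, 74.336, -0, 83.858, -12.336], TCP at [0.19, 0.516, 0.231] pointing down, gripper open.
Joint ranges: [-178.18, 178.18], [-50.72, 133.34], [12.68, 142.11], [-81.47, 261.47], [9.98, 163.14], [-165.26, 165.26]. Speed limits (degrees/s): [136.94, 136.94, 180, 180, 180, 180].

INTERFACE

Orientations are given as a 3x3 rotation matrix whose columns are the frame's x, y, z axes.
In Python, from rig import telemetry, get_image, env gives the robot as it stands. The module is installed in compiled form; this text tells all that it offers.
- The arm moves only by the tool apply_moves, never from a script. Its argument "series" is a list of rows, each a list of 7 numbers: the shift along the tool's x, y, z in mm, then the turn, a rotation vector about the tool's x, y, z in degrees, then the opening, from 0 (shut) to 1 (fully open). A call has 1 to 12 rows; each row shifts and turns the commanded pose from where the row before left it, along the tool's axes as they then stand; what a row does not reach is not made up. A row lasts 1/8 s, in which the tool goes at most 62.5 mm and 10.7 degrees, less where a joint would pass 70% of its speed; a pose out of reach is approached as far as the arm can. A call with a gripper value outside its range is refused whole. The fingers move at their own pace and stop on an object; "grip_force" is the grip in N (left out, the last holds). Time passes only in rows, so rows that do not move let the fingers close. It gives the time, the measured TCP pose, the force, the opening and the grip force at its end, in the units of the state.
- telemetry.observe(): the state, without advancing time (a new reading comes with each control period).
- get_image(name): name is "side" or "top"; returns a dict with "frame" (420x560x3 uint8, red, green, blue), "z_map" (420x560 float32, m along the optical axis (not along the pixel's ray), 0 where there is no reading), "vertical_fov" (degrees; the focal length in pixels is half the picture's height over the tangent of half this angle, whatever the lens; pixels are square), "cx", "cy" (the principal point, pixels), "dist" ([k1, k2, p1, p2, k3] as OpenCV has them; the pictures are not rectified), "eye" and "attitude" of the camera in the world. Camera axes: x right, y up, looking along -z (the intrinsics and any distortion apply to the point x, -y, -z); pixel columns grow to the right and rows downward; lengths in m; the calibration is good to about 2 mm. A picture is of the moment at which its call begins.
- env.close_job(): hands the job in; it is judged then, once.
The state is a dict: "time_s": time; "q": joint angles; "qvel": joint speeds; "joint_efforts": joint torques, N m; "position": TCP position; "tool_rot": TCP orientation; "ft_force": force on the tool from outside, world axes, zero at the start; "wrist_torque": the same for the moment, N m; "grip_width": finger opening in m; "gripper_force": force on a finger pad.
Only numpy, scipy, OpenCV 4.12 (cv2) and the standard library are available. Lean on these libraries where they do the work, as an engineer would, in place of code of your own. Each camera call takes 0.05 s, during which the arm holds its last target. There are 200 camera calls.

TASK

The nail cartons have been delivered in two crosswise stacks on the plywood board. Take the stacks apart and set each carton, lid up, into the tray of the same colour as its lid, lying flat on the tray's floor inside the rim. Set them down rather than dropping them, and do not tip any over.

Things in the scene. Friction and masses are not known exactly. Their poses are not given: they have to be found in the camera images.
- carton_red: loose closed nail carton, brown with a red slip-on lid, a rigid block 120 long (its x) x 52 wide (its y) x 45 high (z) mm, 0.2 to 0.65 kg; origin at the centre of its underside, z up. At the start at the bottom of one of the two stacks; the two stacks stand about 160 mm apart on a fixed 6 mm plywood board, and each carton lies across the one under it.
- carton_blue: loose closed nail carton, brown with a blue slip-on lid, a rigid block 120 long (its x) x 52 wide (its y) x 45 high (z) mm, 0.2 to 0.65 kg; origin at the centre of its underside, z up. At the start at the bottom of one of the two stacks; the two stacks stand about 160 mm apart on a fixed 6 mm plywood board, and each carton lies across the one under it.
- carton_yellow: loose closed nail carton, brown with a yellow slip-on lid, a rigid block 96 long (its x) x 52 wide (its y) x 45 high (z) mm, 0.2 to 0.65 kg; origin at the centre of its underside, z up. At the start lying crosswise on one of the bottom cartons; the two stacks stand about 160 mm apart on a fixed 6 mm plywood board, and each carton lies across the one under it.
- carton_green: loose closed nail carton, brown with a green slip-on lid, a rigid block 96 long (its x) x 52 wide (its y) x 45 high (z) mm, 0.2 to 0.65 kg; origin at the centre of its underside, z up. At the start lying crosswise on one of the bottom cartons; the two stacks stand about 160 mm apart on a fixed 6 mm plywood board, and each carton lies across the one under it.
- carton_white: loose closed nail carton, brown with a white slip-on lid, a rigid block 72 long (its x) x 52 wide (its y) x 45 high (z) mm, 0.2 to 0.65 kg; origin at the centre of its underside, z up. At the start the third layer of the higher stack, lying crosswise on the carton below it; the two stacks stand about 160 mm apart on a fixed 6 mm plywood board, and each carton lies across the one under it.
- tray_red: fixed shallow red tray on the bench for the carton with the red lid: outside 146 (its x) x 78 (its y) mm, inside 140 x 72 mm, rim top 7 mm and floor top 3 mm above its origin, which is the centre of its underside on the bench; z up. Neighbouring trays' centres are at least 110 mm apart; a steel pot 60 mm across and 50 mm high stands in the same group.
- tray_blue: fixed shallow blue tray on the bench for the carton with the blue lid: outside 146 (its x) x 78 (its y) mm, inside 140 x 72 mm, rim top 7 mm and floor top 3 mm above its origin, which is the centre of its underside on the bench; z up. Neighbouring trays' centres are at least 110 mm apart; a steel pot 60 mm across and 50 mm high stands in the same group.
- tray_yellow: fixed shallow yellow tray on the bench for the carton with the yellow lid: outside 122 (its x) x 78 (its y) mm, inside 116 x 72 mm, rim top 7 mm and floor top 3 mm above its origin, which is the centre of its underside on the bench; z up. Neighbouring trays' centres are at least 110 mm apart; a steel pot 60 mm across and 50 mm high stands in the same group.
- tray_green: fixed shallow green tray on the bench for the carton with the green lid: outside 122 (its x) x 78 (its y) mm, inside 116 x 72 mm, rim top 7 mm and floor top 3 mm above its origin, which is the centre of its underside on the bench; z up. Neighbouring trays' centres are at least 110 mm apart; a steel pot 60 mm across and 50 mm high stands in the same group.
- tray_white: fixed shallow white tray on the bench for the carton with the white lid: outside 98 (its x) x 78 (its y) mm, inside 92 x 72 mm, rim top 7 mm and floor top 3 mm above its origin, which is the centre of its underside on the bench; z up. Neighbouring trays' centres are at least 110 mm apart; a steel pot 60 mm across and 50 mm high stands in the same group.
There are look-alikes about, which are no part of the job. What is meant by the tray_green is not purple, and is the larger of those in its own colour.

How it is judged (in metres and radians):
At the end, for the whole second after the job is handed in: Each of the five cartons lies at rest, lid up and level (within 0.06 rad), in the tray of its own colour: centre within 16 mm of the tray's centre, long side along the tray's (within 0.3 rad, either way round), underside no more than 6 mm above the tray's underside (floor at 3 mm) (horizontal distance between carton_red and tray_red below 0.016 m and z of carton_red in the frame of tray_red below 0.006 m and angle between the x axis of carton_red and the x axis of tray_red, either way round below 0.3 rad and angle between each of carton_red, carton_blue, carton_yellow, carton_green, carton_white's own z axis and vertical below 0.06 rad and linear speed of each of carton_red, carton_blue, carton_yellow, carton_green, carton_white below 0.02 m/s and horizontal distance between carton_blue and tray_blue below 0.016 m and z of carton_blue in the frame of tray_blue below 0.006 m and angle between the x axis of carton_blue and the x axis of tray_blue, either way round below 0.3 rad and horizontal distance between carton_yellow and tray_yellow below 0.016 m and z of carton_yellow in the frame of tray_yellow below 0.006 m and angle between the x axis of carton_yellow and the x axis of tray_yellow, either way round below 0.3 rad and horizontal distance between carton_green and tray_green below 0.016 m and z of carton_green in the frame of tray_green below 0.006 m and angle between the x axis of carton_green and the x axis of tray_green, either way round below 0.3 rad and horizontal distance between carton_white and tray_white below 0.016 m and z of carton_white in the frame of tray_white below 0.006 m and angle between the x axis of carton_white and the x axis of tray_white, either way round below 0.3 rad); the robot touches nothing.
It fails at once if a carton is tipped over (angle between any of carton_red, carton_blue, carton_yellow, carton_green, carton_white's own z axis and vertical above 0.7 rad).
It fails at once if a carton is dropped: it falls, out of the fingers, faster than 0.7 m/s (from more than about 25 mm) ((contact force between the fingers and carton_red below 0.01 N and linear speed of carton_red above 0.7 m/s) or (contact force between the fingers and carton_blue below 0.01 N and linear speed of carton_blue above 0.7 m/s) or (contact force between the fingers and carton_yellow below 0.01 N and linear speed of carton_yellow above 0.7 m/s) or (contact force between the fingers and carton_green below 0.01 N and linear speed of carton_green above 0.7 m/s) or (contact force between the fingers and carton_white below 0.01 N and linear speed of carton_white above 0.7 m/s)).
It also fails if it takes over 120 s, if anything falls off the work surface, if the arm or the gripper's body presses on something with over 40 N, if the wrist force passes 120 N, or if a joint passes its speed limit or range.

## Working session

There is one attempt and no reset: what is moved stays moved. The work goes in short steps, Python scripts to look and compute and a tool call to move; the robot and the scene stay as the last step left them, time stands still between calls to the robot, and variables do not carry over. Pictures are saved under pics/ and viewed, at most 14 in all, crops included, and the job is handed in when it is done.

Besides the shell and the picture viewer there is one more tool, called after "Emit:" as name([rows], argument=value, ...), one row to a line, values as JSON. apply_moves: Moves the arm, as the interface text tells. Its arguments: {"type":"object","properties":{"series":{"type":"array"},"grip_force":{"type":"number"}},"required":["series"]}

```bash
mkdir -p pics; cat > h.py <<'E'
import numpy as np, cv2
from rig import telemetry, get_image, env
def cloud(g):
    h,w=g["z_map"].shape
    f=h/2/np.tan(np.radians(g["vertical_fov"])/2)
    K=np.array([[f,0,g["cx"]],[0,f,g["cy"]],[0,0,1.]])
    uv=np.stack(np.meshgrid(np.arange(w),np.arange(h)),-1).reshape(-1,1,2).astype(np.float64)
    n=cv2.undistortPoints(uv,K,np.array(g["dist"],float)).reshape(h,w,2)
    z=g["z_map"]
    c=np.stack([n[...,0]*z,-n[...,1]*z,-z],-1)
    P=c@np.array(g["attitude"]).T+np.array(g["eye"])
    P[z==0]=np.nan
    return P
def save(g,name): cv2.imwrite("pics/"+name,g["frame"][...,::-1])
E
python3 - <<'E'
from h import *
for n in("top","side"):
    g=get_image(n); save(g,n+"0.png"); np.savez(n+"0.npz",P=cloud(g),f=g["frame"])
    print(n,g["eye"],np.round(g["attitude"],3).tolist(),g["vertical_fov"],g["dist"])
print(env.pinch_z); s=telemetry.observe(); print(s["position"],np.round(s["tool_rot"],3),s["time_s"],s["ft_force"],s["grip_width"])
E
```

```text
top [ 0.39172243 -0.01139397  1.2116313 ] [[0.024, 0.998, -0.053], [-1.0, 0.025, 0.019], [0.02, 0.053, 0.998]] 55.424331930996416 [-0.08221113  0.          0.          0.          0.        ]
side [ 0.13146797 -0.68037731  0.90176691] [[0.904, 0.309, -0.295], [-0.426, 0.683, -0.593], [0.018, 0.662, 0.749]] 53.189345060555254 [-0.11373097  0.          0.          0.          0.        ]
0.0187
[0.18991581 0.51590057 0.23077371] [[-0.938  0.346 -0.001]
 [ 0.346  0.938 -0.001]
 [ 0.    -0.001 -1.   ]] 0.1 [ 0.59421432 -0.2271133  -1.0149296 ] 0.0850884283085088
```

View pics/top0.png

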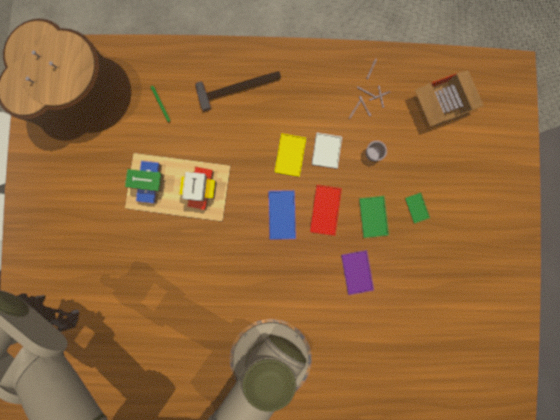

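View pics/side0.png

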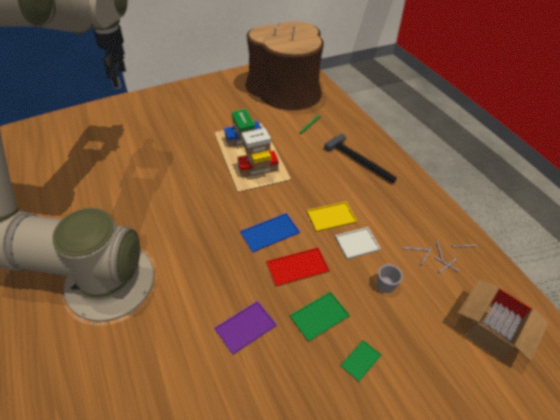

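The top view shows the blue/green stack at about (145,183) and the red/yellow/white stack at (198,187). The trays are yellow (290,155), white (327,150), blue (282,215), red (325,210) and green (373,216). The decoys are the small green tray (417,208) and the purple one (357,272); the pot is at (376,152). The side view shows the same layout.

```bash
cat > seg.py <<'E'
from h import *
def cls(f):
    hsv=cv2.cvtColor(f,cv2.COLOR_RGB2HSV); H,S,V=[hsv[...,i].astype(int) for i in range(3)]
    return dict(red=((H<6)|(H>172))&(S>170)&(V>90),blue=(H>100)&(H<125)&(S>120)&(V>60),yellow=(H>22)&(H<34)&(S>170)&(V>120),
      green=(H>50)&(H<85)&(S>110)&(V>50),white=(S<50)&(V>150))
def blobs(P,f,box,zlo,zhi,amin=60):
    out=[]
    for c,m in cls(f).items():
        with np.errstate(invalid="ignore"):
            m=m&(P[...,0]>box[0])&(P[...,0]<box[1])&(P[...,1]>box[2])&(P[...,1]<box[3])&(P[...,2]>zlo)&(P[...,2]<zhi)
        n,l,s,_=cv2.connectedComponentsWithStats(m.astype(np.uint8))
        for i in range(1,n):
            if s[i,4]<amin: continue
            q=P[l==i]; (x,y),(w,h),a=cv2.minAreaRect((q[:,:2]*1000).astype(np.float32))
            if w<h: w,h,a=h,w,a+90
            out.append((c,s[i,4],round(x,1),round(y,1),round(w),round(h),round((a+90)%180-90,1),round(np.median(q[:,2])*1000,1)))
    return out
E
python3 - <<'E'
from seg import *
for n in("top","side"):
    d=np.load(n+"0.npz");P,f=d["P"],d["f"]
    print(n,"trays");[print(*b) for b in blobs(P,f,(.25,.8,-.5,.13),-.01,.02)]
    print("cartons");[print(*b) for b in blobs(P,f,(.3,.75,.1,.5),.025,.2,15)]
    w=(P[...,2]<.01)&(P[...,2]>-.02);print("bench z",np.nanmedian(P[...,2][w])*1000)
    p=(P[...,2]>.035)&(P[...,2]<.07)&(P[...,0]>.3)&(P[...,0]<.75)&(P[...,1]<.1)&(P[...,1]>-.3);print("pot",np.median(P[p],0))
E
```

```text
top trays
red 1139 454.2 -154.5 144 76 -7.0 3.3
blue 1101 436.9 -22.6 138 73 2.9 3.4
yellow 1051 621.1 -43.4 126 81 -8.4 3.7
green 398 468.3 -438.8 80 52 22.2 2.3
green 904 437.4 -301.8 117 74 7.3 3.2
white 785 636.6 -155.2 98 77 -7.6 3.5
white 80 632.8 -298.0 33 29 5.5 4.9
cartons
red 79 556.3 208.1 48 20 68.3 51.7
red 44 456.9 218.1 34 20 -83.7 51.3
blue 110 566.2 370.0 47 23 83.1 51.3
blue 120 476.4 376.9 45 23 87.9 51.6
yellow 45 507.7 261.3 49 8 -2.0 96.4
yellow 156 505.6 181.4 60 22 -4.2 96.1
green 479 521.0 372.1 95 51 86.4 96.7
white 483 502.8 217.7 71 50 -4.6 141.5
bench z 0.4844238274882562
pot [ 0.6341775  -0.28278897  0.04789553]
side trays
red 1374 453.4 -160.4 145 79 -7.6 2.2
blue 1119 435.7 -28.8 143 79 2.9 2.3
yellow 915 619.0 -48.3 123 82 -9.3 2.5
green 1449 436.8 -307.9 121 78 6.6 2.8
green 791 467.7 -443.3 84 51 20.6 2.1
white 804 635.9 -160.7 98 80 -7.4 2.4
cartons
red 65 555.3 201.5 49 21 61.4 49.2
red 124 462.0 218.4 49 33 83.2 48.8
blue 24 570.7 368.3 37 13 66.8 49.7
blue 112 476.1 373.2 53 34 88.3 49.6
yellow 137 499.0 177.3 50 27 -8.3 94.2
green 271 519.3 367.5 96 52 83.7 93.4
white 291 500.6 214.0 72 55 -4.0 140.1
bench z -0.642235145147052
pot [ 0.64162247 -0.28351574  0.0464289 ]
```

```bash
cat > plan.py <<'E'
import sys,json
from h import *
from scipy.spatial.transform import Rotation as R
def down(phi):
    c,s=np.cos(np.radians(phi)),np.sin(np.radians(phi))
    y=np.array([c,s,0]);z=np.array([0,0,-1.]);return np.stack([np.cross(y,z),y,z],1)
def plan(wps):  # wps: x,y,z mm, phi deg (None keep), rows, opening
    s=telemetry.observe();p=np.array(s["position"])*1000;T=R.from_matrix(s["tool_rot"])
    print("t",round(s["time_s"],2),"at",np.round(p,1),"phi",round(np.degrees(np.arctan2(*T.as_matrix()[1::-1,1])),1),"q6",round(s["q"][5]),"w",round(s["grip_width"]*1000,1),"F",np.round(s["ft_force"],1))
    for x,y,z,phi,n,o in wps:
        G=R.from_matrix(down(phi)); rv=(T.inv()*G).as_rotvec(degrees=True)/n; d=(np.array([x,y,z])-p)/n
        print("#",x,y,z,phi)
        for i in range(n):
            sh=np.round(T.inv().apply(d),0 if n>1 else 1);r=np.round(rv,1)
            print([*map(float,sh),*map(float,r),o])
            p=p+T.apply(sh);T=T*R.from_rotvec(r,degrees=True)
for a in[0]:
    plan(json.loads(sys.argv[1]))
E
python3 plan.py '[[501.7,216,205,85.7,10,1],[501.7,216,185,85.7,1,1]]'
```

```text
t 0.1 at [189.9 515.9 230.8] phi 69.8 q6 -12 w 85.1 F [ 0.6 -0.2 -1. ]
# 501.7 216 205 85.7
[-40.0, -17.0, 3.0, -0.0, -0.0, -1.6, 1]
[-39.0, -18.0, 3.0, -0.0, -0.0, -1.6, 1]
[-39.0, -20.0, 3.0, -0.0, -0.0, -1.6, 1]
[-38.0, -21.0, 3.0, -0.0, -0.0, -1.6, 1]
[-37.0, -22.0, 3.0, -0.0, -0.0, -1.6, 1]
[-37.0, -23.0, 3.0, -0.0, -0.0, -1.6, 1]
[-36.0, -24.0, 3.0, -0.0, -0.0, -1.6, 1]
[-35.0, -25.0, 3.0, -0.0, -0.0, -1.6, 1]
[-35.0, -26.0, 3.0, -0.0, -0.0, -1.6, 1]
[-34.0, -27.0, 3.0, -0.0, -0.0, -1.6, 1]
# 501.7 216 185 85.7
[-0.3, 1.8, 15.9, -0.1, -0.0, 0.1, 1]
```

Emit:
apply_moves([
  [-40,-17,3,0,0,-1.6,1],
  [-39,-18,3,0,0,-1.6,1],
  [-39,-20,3,0,0,-1.6,1],
  [-38,-21,3,0,0,-1.6,1],
  [-37,-22,3,0,0,-1.6,1],
  [-37,-23,3,0,0,-1.6,1],
  [-36,-24,3,0,0,-1.6,1],
  [-35,-25,3,0,0,-1.6,1],
  [-35,-26,3,0,0,-1.6,1],
  [-34,-27,3,0,0,-1.6,1],
  [0,2,0,0,0,0,1],
  [0,0,0,0,0,0,1],
], grip_force=60)

```text
time_s: 1.6
position: [0.501, 0.2168, 0.2011]
tool_rot: [[-0.997, 0.074, -0.001], [0.074, 0.997, 0.0], [0.001, 0.0, -1.0]]
ft_force: [-0.2, -0.3, 0.6]
grip_width: 0.0852
gripper_force: 0.0
```

```bash
python3 plan.py '[[501.7,216,106,85.7,4,1]]'; python3 - <<'E'
from h import *
g=get_image("side"); cv2.imwrite("pics/a1.png",cv2.resize(g["frame"][50:230,150:350,::-1],None,fx=3,fy=3))
E
```

```text
t 1.6 at [501.  216.8 201.1] phi 85.8 q6 -75 w 85.2 F [-0.2 -0.3  0.6]
# 501.7 216 106 85.7
[-0.0, -0.0, 24.0, 0.0, -0.0, 0.0, 1]
[-0.0, -0.0, 24.0, 0.0, -0.0, 0.0, 1]
[-0.0, -0.0, 24.0, 0.0, -0.0, 0.0, 1]
[-0.0, -0.0, 24.0, 0.0, -0.0, 0.0, 1]
```

View pics/a1.png

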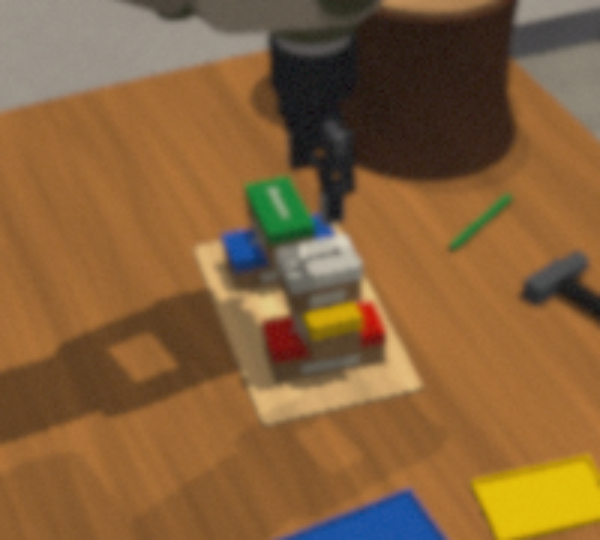

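The crop shows the open gripper over the white carton (320,265) and clear of it, with the green carton beside it at (278,208).

Emit:
apply_moves([
  [0,0,24,0,0,0,1],
  [0,0,24,0,0,0,1],
  [0,0,24,0,0,0,1],
  [0,0,23,0,0,0,1],
  [0,0,0,0,0,0,1],
  [0,0,0,0,0,0,0],
  [0,0,0,0,0,0,0],
  [0,0,0,0,0,0,0],
  [0,0,0,0,0,0,0],
  [0,0,0,0,0,0,0],
])

```text
time_s: 2.9
position: [0.5021, 0.2168, 0.1077]
tool_rot: [[-0.997, 0.073, 0.003], [0.073, 0.997, 0.001], [-0.002, 0.001, -1.0]]
ft_force: [-1.3, 2.6, 7.3]
grip_width: 0.051
gripper_force: 63.6
```

```bash
python3 plan.py '[[501.7,216,185,85.7,4,0],[636.2,-158,185,82.5,10,0]]'
```

```text
t 2.9 at [502.1 216.8 107.7] phi 85.8 q6 -75 w 51.0 F [-1.3  2.6  7.3]
# 501.7 216 185 85.7
[0.0, -0.0, -19.0, 0.0, 0.0, 0.0, 0]
[0.0, -0.0, -19.0, 0.0, 0.0, 0.0, 0]
[0.0, -0.0, -19.0, 0.0, 0.0, 0.0, 0]
[0.0, -0.0, -19.0, 0.0, 0.0, 0.0, 0]
# 636.2 -158 185 82.5
[-16.0, -36.0, -0.0, 0.0, 0.0, 0.3, 0]
[-16.0, -36.0, -0.0, 0.0, 0.0, 0.3, 0]
[-17.0, -36.0, -0.0, 0.0, 0.0, 0.3, 0]
[-17.0, -36.0, -0.0, 0.0, 0.0, 0.3, 0]
[-17.0, -36.0, -0.0, 0.0, 0.0, 0.3, 0]
[-17.0, -36.0, -0.0, 0.0, 0.0, 0.3, 0]
[-17.0, -36.0, -0.0, 0.0, 0.0, 0.3, 0]
[-17.0, -36.0, -0.0, 0.0, 0.0, 0.3, 0]
[-18.0, -36.0, -0.0, 0.0, 0.0, 0.3, 0]
[-18.0, -36.0, -0.0, 0.0, 0.0, 0.3, 0]
```

Emit:
apply_moves([
  [0,0,-8,0,0,0,0],
  [0,0,-16,0,0,0,0],
  [0,0,-24,0,0,0,0],
  [0,0,-24,0,0,0,0],
  [0,0,-8,0,0,0,0],
  [-5,-12,0,0,0,0,0],
  [-12,-24,0,0,0,0.5,0],
  [-17,-36,0,0,0,0.5,0],
  [-20,-42,0,0,0,0.5,0],
  [-20,-42,0,0,0,0.5,0],
  [-20,-42,0,0,0,0.5,0],
  [-20,-42,0,0,0,0.5,0],
])

```text
time_s: 4.4
position: [0.5918, -0.0357, 0.1849]
tool_rot: [[-0.992, 0.126, -0.002], [0.126, 0.992, 0.0], [0.002, 0.0, -1.0]]
ft_force: [0.1, -0.2, -3.8]
grip_width: 0.0512
gripper_force: 63.5
```

```bash
python3 plan.py '[[636.2,-158,185,82.5,4,0],[636.2,-158,60,82.5,4,0]]'
```

```text
t 4.4 at [591.8 -35.7 184.9] phi 82.7 q6 -98 w 51.2 F [ 0.1 -0.2 -3.8]
# 636.2 -158 185 82.5
[-15.0, -29.0, -0.0, 0.0, -0.0, 0.1, 0]
[-15.0, -29.0, -0.0, 0.0, -0.0, 0.1, 0]
[-15.0, -29.0, -0.0, 0.0, -0.0, 0.1, 0]
[-15.0, -29.0, -0.0, 0.0, -0.0, 0.1, 0]
# 636.2 -158 60 82.5
[-0.0, 0.0, 31.0, 0.0, -0.0, -0.0, 0]
[-0.0, 0.0, 31.0, 0.0, -0.0, -0.0, 0]
[-0.0, 0.0, 31.0, 0.0, -0.0, -0.0, 0]
[-0.0, 0.0, 31.0, 0.0, -0.0, -0.0, 0]
```

Emit:
apply_moves([
  [-17,-32,0,0,0,0,0],
  [-14,-28,0,0,0,0,0],
  [-12,-23,0,0,0,0,0],
  [-8,-16,0,0,0,0,0],
  [-4,-8,0,0,0,0,0],
  [0,0,20,0,0,0,0],
  [0,0,35,0,0,0,0],
  [0,0,35,0,0,0,0],
  [0,0,30,0,0,0,0],
  [0,0,15,0,0,0,0],
  [0,0,0,0,0,0,0],
])

```text
time_s: 5.78
position: [0.6329, -0.1461, 0.0508]
tool_rot: [[-0.992, 0.125, -0.001], [0.125, 0.992, 0.001], [0.001, 0.0, -1.0]]
ft_force: [-0.2, -0.5, -3.1]
grip_width: 0.0515
gripper_force: 63.4
```

```bash
python3 plan.py '[[636.2,-158,16,82.5,3,0]]'; cat > chk.py <<'E'
from seg import *
import sys
t=[float(v)/1000 for v in sys.argv[1:3]]; zhi=float(sys.argv[3]) if len(sys.argv)>3 else .2
for n in("top","side"):
    g=get_image(n);P=cloud(g);b=(t[0]-.12,t[0]+.12,t[1]-.09,t[1]+.09)
    print(n);[print(*q) for q in blobs(P,g["frame"],b,.025,zhi,15)];print("low");[print(*q) for q in blobs(P,g["frame"],b,-.01,.02,15)]
E
python3 chk.py 636 -158
```

```text
t 5.78 at [ 632.9 -146.1   50.8] phi 82.8 q6 -106 w 51.5 F [-0.2 -0.5 -3.1]
# 636.2 -158 16 82.5
[-2.0, -4.0, 12.0, 0.0, -0.0, 0.1, 0]
[-2.0, -4.0, 12.0, 0.0, -0.0, 0.1, 0]
[-2.0, -4.0, 12.0, 0.0, -0.0, 0.1, 0]
top
low
yellow 22 667.2 -75.0 26 9 0.8 4.7
side
low
red 91 519.2 -168.2 77 12 84.1 2.5
yellow 123 597.2 -77.4 88 21 -2.2 3.2
white 287 634.9 -175.0 94 50 -8.3 2.4
```

Emit:
apply_moves([
  [-2,-6,0,0,0,0,0],
  [-2,-6,10,0,0,0,0],
  [0,0,14,0,0,0,0],
  [0,0,8,0,0,0,0],
  [0,0,2,0,0,0,0],
  [0,0,1,0,0,0,0],
  [0,0,0,0,0,0,0],
])

```text
time_s: 6.75
position: [0.6357, -0.1588, 0.0166]
tool_rot: [[-0.992, 0.125, 0.0], [0.125, 0.992, -0.0], [-0.0, -0.0, -1.0]]
ft_force: [-1.0, 1.4, -3.0]
grip_width: 0.0512
gripper_force: 63.4
```

Emit:
apply_moves([
  [0,0,1,0,0,0,0],
  [0,0,1,0,0,0,0],
  [0,0,0,0,0,0,0],
])

```text
time_s: 7.12
position: [0.6357, -0.1589, 0.0148]
tool_rot: [[-0.992, 0.126, 0.0], [0.126, 0.992, -0.0], [-0.0, -0.0, -1.0]]
ft_force: [-0.9, 1.1, 0.5]
grip_width: 0.0517
gripper_force: 63.7
```

Emit:
apply_moves([
  [0,0,0.5,0,0,0,0],
  [0,0,0,0,0,0,0.9],
  [0,0,0,0,0,0,0.9],
  [0,0,0,0,0,0,0.9],
  [0,0,-12,0,0,0,0.9],
  [0,0,-30,0,0,0,1],
  [0,0,-40,0,0,0,1],
  [0,0,-40,0,0,0,1],
  [0,0,-40,0,0,0,1],
  [20,40,-20,0,0,0,1],
  [20,40,0,0,0,0,1],
])

```text
time_s: 8.5
position: [0.6061, -0.0739, 0.1986]
tool_rot: [[-0.992, 0.126, 0.004], [0.126, 0.992, -0.001], [-0.005, -0.001, -1.0]]
ft_force: [1.0, 0.9, -0.4]
grip_width: 0.0856
gripper_force: 0.0
```

```bash
python3 chk.py 636 -158;echo STACK; python3 chk.py 505 215; python3 plan.py '[[503,218,200,180,10,1]]'
```

```text
top
white 15 615.1 -133.8 15 7 -8.9 48.7
white 24 611.4 -178.3 27 8 -18.3 48.2
low
red 40 522.6 -174.1 49 9 -88.3 3.6
yellow 30 630.9 -75.8 23 15 0.3 3.1
white 24 621.1 -118.6 33 7 -6.5 3.4
white 41 611.3 -187.7 54 15 -22.4 4.8
side
white 381 635.7 -164.0 71 52 -9.6 47.2
low
red 90 521.2 -167.7 74 11 88.2 2.5
yellow 224 614.8 -79.6 123 27 -2.0 3.6
white 137 632.0 -189.7 95 21 -5.7 3.8
STACK
top
red 98 551.3 211.2 48 23 81.9 51.2
red 119 462.4 227.4 47 27 86.0 50.7
yellow 638 508.4 217.9 95 60 85.4 96.3
low
side
red 69 554.4 200.1 47 21 61.3 48.6
red 137 462.7 217.8 48 34 79.2 48.7
yellow 436 503.3 214.8 101 52 85.0 94.8
low
t 8.7 at [606.  -74.2 196.8] phi 82.8 q6 -101 w 85.4 F [-0.3 -0.6 -0.4]
# 503 218 200 180
[14.0, 28.0, -0.0, -0.0, 0.0, -9.7, 1]
[9.0, 30.0, -0.0, -0.0, 0.0, -9.7, 1]
[4.0, 31.0, -0.0, -0.0, 0.0, -9.7, 1]
[-1.0, 31.0, -0.0, -0.0, 0.0, -9.7, 1]
[-7.0, 30.0, -0.0, -0.0, 0.0, -9.7, 1]
[-12.0, 29.0, -0.0, -0.0, 0.0, -9.7, 1]
[-16.0, 26.0, -0.0, -0.0, 0.0, -9.7, 1]
[-20.0, 23.0, -0.0, -0.0, 0.0, -9.7, 1]
[-24.0, 19.0, -0.0, -0.0, 0.0, -9.7, 1]
[-27.0, 15.0, -0.0, -0.0, 0.0, -9.7, 1]
```

```bash
python3 plan.py '[[505,217,200,-4.8,10,1]]'
```

```text
t 8.7 at [606.  -74.2 196.8] phi 82.8 q6 -101 w 85.4 F [-0.3 -0.6 -0.4]
# 505 217 200 -4.8
[14.0, 28.0, -0.0, 0.0, 0.0, 8.8, 1]
[18.0, 25.0, -0.0, 0.0, 0.0, 8.8, 1]
[21.0, 22.0, -0.0, 0.0, 0.0, 8.8, 1]
[25.0, 19.0, -0.0, 0.0, 0.0, 8.8, 1]
[27.0, 15.0, -0.0, 0.0, 0.0, 8.8, 1]
[29.0, 10.0, -0.0, 0.0, 0.0, 8.8, 1]
[30.0, 6.0, -0.0, 0.0, 0.0, 8.8, 1]
[31.0, 1.0, -0.0, 0.0, 0.0, 8.8, 1]
[31.0, -4.0, -0.0, 0.0, 0.0, 8.8, 1]
[30.0, -8.0, -0.0, 0.0, 0.0, 8.8, 1]
```

Emit:
apply_moves([
  [14,28,0,0,0,8.8,1],
  [18,25,0,0,0,8.8,1],
  [21,22,0,0,0,8.8,1],
  [25,19,0,0,0,8.8,1],
  [27,15,0,0,0,8.8,1],
  [29,10,0,0,0,8.8,1],
  [30,6,0,0,0,8.8,1],
  [31,1,0,0,0,8.8,1],
  [31,-4,0,0,0,8.8,1],
  [30,-8,0,0,0,8.8,1],
  [0,0,10,0,0,0,1],
])

```text
time_s: 10.07
position: [0.505, 0.2184, 0.1862]
tool_rot: [[0.09, 0.996, 0.002], [0.996, -0.09, 0.0], [0.0, 0.002, -1.0]]
ft_force: [-0.2, 0.5, -0.4]
grip_width: 0.0857
gripper_force: 0.0
```

```bash
python3 plan.py '[[505,217,100,-4.8,3,1],[505,217,63,-4.8,1,1]]'
```

```text
t 10.07 at [505.  218.4 186.2] phi -5.2 q6 16 w 85.7 F [-0.2  0.5 -0.4]
# 505 217 100 -4.8
[-0.0, 0.0, 29.0, 0.0, -0.0, -0.1, 1]
[-0.0, 0.0, 29.0, 0.0, -0.0, -0.1, 1]
[-0.0, 0.0, 29.0, 0.0, -0.0, -0.1, 1]
# 505 217 63 -4.8
[-1.5, -0.1, 36.2, 0.1, -0.0, -0.1, 1]
```

Emit:
apply_moves([
  [-1,0,20,0,0,0,1],
  [0,0,32,0,0,0,1],
  [0,0,32,0,0,0,1],
  [0,0,25,0,0,0,1],
  [0,0,14,0,0,0,1],
  [0,0,0,0,0,0,1],
  [0,0,0,0,0,0,0],
  [0,0,0,0,0,0,0],
  [0,0,0,0,0,0,0],
  [0,0,0,0,0,0,0],
  [0,0,0,0,0,0,0],
])

```text
time_s: 11.45
position: [0.505, 0.2168, 0.064]
tool_rot: [[0.091, 0.996, 0.002], [0.996, -0.091, 0.0], [0.0, 0.002, -1.0]]
ft_force: [0.3, -0.9, 5.0]
grip_width: 0.051
gripper_force: 64.2
```

```bash
python3 plan.py '[[505,217,150,-4.8,3,0],[620,-46,140,81.1,11,0]]'
```

```text
t 11.45 at [505.  216.8  64. ] phi -5.2 q6 16 w 51.0 F [ 0.3 -0.9  5. ]
# 505 217 150 -4.8
[0.0, 0.0, -29.0, 0.0, -0.0, -0.1, 0]
[0.0, 0.0, -29.0, 0.0, -0.0, -0.1, 0]
[0.0, 0.0, -29.0, 0.0, -0.0, -0.1, 0]
# 620 -46 140 81.1
[-23.0, 12.0, 1.0, 0.0, 0.0, -7.8, 0]
[-24.0, 9.0, 1.0, 0.0, 0.0, -7.8, 0]
[-25.0, 6.0, 1.0, 0.0, 0.0, -7.8, 0]
[-26.0, 2.0, 1.0, 0.0, 0.0, -7.8, 0]
[-26.0, -1.0, 1.0, 0.0, 0.0, -7.8, 0]
[-26.0, -5.0, 1.0, 0.0, 0.0, -7.8, 0]
[-25.0, -8.0, 1.0, 0.0, 0.0, -7.8, 0]
[-23.0, -11.0, 1.0, 0.0, 0.0, -7.8, 0]
[-22.0, -15.0, 1.0, 0.0, 0.0, -7.8, 0]
[-19.0, -17.0, 1.0, 0.0, 0.0, -7.8, 0]
[-17.0, -20.0, 1.0, 0.0, 0.0, -7.8, 0]
```

Emit:
apply_moves([
  [0,0,-8,0,0,0,0],
  [0,0,-20,0,0,0,0],
  [0,0,-28,0,0,0,0],
  [0,0,-26,0,0,0,0],
  [-11,6,-4,0,0,-4,0],
  [-24,10,0,0,0,-7.8,0],
  [-25,7,0,0,0,-7.8,0],
  [-26,4,0,0,0,-7.8,0],
  [-26,1,0,0,0,-7.8,0],
  [-26,-3,0,0,0,-7.8,0],
  [-25,-6,0,0,0,-7.8,0],
  [-24,-9,0,0,0,-7.8,0],
])

```text
time_s: 12.95
position: [0.5812, 0.0378, 0.1486]
tool_rot: [[-0.805, 0.593, -0.002], [0.593, 0.805, 0.0], [0.001, -0.001, -1.0]]
ft_force: [0.1, 0.3, -3.4]
grip_width: 0.0512
gripper_force: 63.6
```

```bash
python3 plan.py '[[620,-46,140,81.1,4,0],[620,-46,45,81.1,4,0]]'
```

```text
t 12.95 at [581.2  37.8 148.6] phi 53.7 q6 -62 w 51.2 F [ 0.1  0.3 -3.4]
# 620 -46 140 81.1
[-20.0, -11.0, 2.0, -0.0, -0.0, -6.9, 0]
[-19.0, -13.0, 2.0, -0.0, -0.0, -6.9, 0]
[-17.0, -16.0, 2.0, -0.0, -0.0, -6.9, 0]
[-15.0, -18.0, 2.0, -0.0, -0.0, -6.9, 0]
# 620 -46 45 81.1
[-0.0, 0.0, 24.0, 0.0, -0.0, 0.0, 0]
[-0.0, 0.0, 24.0, 0.0, -0.0, 0.0, 0]
[-0.0, 0.0, 24.0, 0.0, -0.0, 0.0, 0]
[-0.0, 0.0, 24.0, 0.0, -0.0, 0.0, 0]
```

Emit:
apply_moves([
  [-20,-11,0,0,0,-6.9,0],
  [-19,-13,0,0,0,-6.9,0],
  [-17,-16,0,0,0,-6.9,0],
  [-15,-18,0,0,0,-6.9,0],
  [0,0,12,0,0,0,0],
  [0,0,26,0,0,0,0],
  [0,0,30,0,0,0,0],
  [0,0,28,0,0,0,0],
  [0,0,18,0,0,0,0],
  [0,0,8,0,0,0,0],
  [0,0,0,0,0,0,0],
])

```text
time_s: 14.32
position: [0.6196, -0.0452, 0.0265]
tool_rot: [[-0.988, 0.157, -0.001], [0.157, 0.988, 0.0], [0.001, 0.0, -1.0]]
ft_force: [0.8, -0.1, -3.2]
grip_width: 0.0513
gripper_force: 63.6
```

```bash
python3 plan.py '[[620,-46,16,81.1,1,0]]'
```

```text
t 14.32 at [619.6 -45.2  26.5] phi 81.0 q6 -96 w 51.3 F [ 0.8 -0.1 -3.2]
# 620 -46 16 81.1
[-0.6, -0.7, 10.5, 0.0, -0.1, -0.1, 0]
```

Emit:
apply_moves([
  [0,-1,5,0,0,0,0],
  [0,0,3,0,0,0,0],
  [0,0,1,0,0,0,0],
  [0,0,1,0,0,0,0],
  [0,0,0,0,0,0,0],
])

```text
time_s: 14.95
position: [0.6198, -0.0467, 0.0169]
tool_rot: [[-0.988, 0.157, 0.0], [0.157, 0.988, 0.0], [-0.0, 0.0, -1.0]]
ft_force: [0.3, -0.3, -5.3]
grip_width: 0.0516
gripper_force: 63.6
```

Emit:
apply_moves([
  [0,0,1,0,0,0,0],
  [0,0,0.5,0,0,0,0],
  [0,0,0,0,0,0,0],
])

```text
time_s: 15.32
position: [0.62, -0.0468, 0.016]
tool_rot: [[-0.988, 0.157, 0.001], [0.157, 0.988, -0.0], [-0.001, -0.0, -1.0]]
ft_force: [-1.9, -0.2, 5.2]
grip_width: 0.0512
gripper_force: 64.6
```

Emit:
apply_moves([
  [0,0,0,0,0,0,0.9],
  [0,0,0,0,0,0,0.9],
  [0,0,0,0,0,0,0.9],
  [0,0,-12,0,0,0,0.9],
  [0,0,-30,0,0,0,1],
  [0,0,-40,0,0,0,1],
  [0,0,-40,0,0,0,1],
  [0,0,-20,0,0,0,1],
  [0,0,0,0,0,0,1],
])

```text
time_s: 16.45
position: [0.6204, -0.0468, 0.1595]
tool_rot: [[-0.988, 0.157, 0.004], [0.157, 0.988, -0.001], [-0.004, -0.0, -1.0]]
ft_force: [-0.3, 0.2, -0.1]
grip_width: 0.0856
gripper_force: 0.0
```

```bash
python3 chk.py 620 -46;echo STACK; python3 chk.py 520 370; python3 plan.py '[[520,370,165,-5,11,1]]'
```

```text
top
yellow 56 632.0 -48.4 51 15 81.5 48.3
white 18 617.9 -132.5 27 3 0.7 48.7
low
red 34 515.4 -129.8 27 10 0.3 4.6
yellow 23 652.8 -15.7 13 12 1.3 3.8
yellow 19 638.4 -80.2 19 6 -0.0 3.8
side
yellow 536 618.0 -49.9 96 55 -10.0 47.0
low
red 30 513.7 -132.2 26 7 -0.8 2.7
blue 59 504.3 -26.1 76 8 -89.0 2.1
yellow 64 567.1 -28.2 54 16 76.7 3.5
yellow 151 615.1 -80.7 124 28 -0.0 3.9
white 21 599.0 -122.1 26 13 38.4 4.5
STACK
top
blue 115 566.7 369.7 47 24 81.4 51.6
blue 119 475.7 376.8 47 21 85.8 51.5
green 477 521.7 372.1 94 51 85.4 96.7
low
side
blue 55 570.2 362.9 46 17 66.7 49.2
blue 113 475.5 372.0 51 33 89.6 49.4
green 277 519.0 367.5 98 52 85.7 93.6
low
t 16.65 at [619.3 -46.6 156.1] phi 81.0 q6 -96 w 85.5 F [-1.1  0.3  0.6]
# 520 370 165 -5
[15.0, 36.0, -1.0, -0.0, -0.0, 7.8, 1]
[20.0, 34.0, -1.0, -0.0, -0.0, 7.8, 1]
[24.0, 31.0, -1.0, -0.0, -0.0, 7.8, 1]
[28.0, 27.0, -1.0, -0.0, -0.0, 7.8, 1]
[31.0, 23.0, -1.0, -0.0, -0.0, 7.8, 1]
[34.0, 19.0, -1.0, -0.0, -0.0, 7.8, 1]
[36.0, 14.0, -1.0, -0.0, -0.0, 7.8, 1]
[38.0, 9.0, -1.0, -0.0, -0.0, 7.8, 1]
[39.0, 4.0, -1.0, -0.0, -0.0, 7.8, 1]
[39.0, -2.0, -1.0, -0.0, -0.0, 7.8, 1]
[38.0, -7.0, -1.0, -0.0, -0.0, 7.8, 1]
```

Emit:
apply_moves([
  [15,36,0,0,0,7.8,1],
  [20,34,0,0,0,7.8,1],
  [24,31,0,0,0,7.8,1],
  [28,27,0,0,0,7.8,1],
  [31,23,0,0,0,7.8,1],
  [34,19,0,0,0,7.8,1],
  [36,14,0,0,0,7.8,1],
  [38,9,0,0,0,7.8,1],
  [39,4,0,0,0,7.8,1],
  [39,-2,0,0,0,7.8,1],
  [38,-7,0,0,0,7.8,1],
  [0,0,0,0,0,0,1],
])

```text
time_s: 18.15
position: [0.5202, 0.3725, 0.156]
tool_rot: [[0.081, 0.997, -0.002], [0.997, -0.081, -0.0], [-0.001, -0.002, -1.0]]
ft_force: [-0.3, -0.4, -0.7]
grip_width: 0.0854
gripper_force: 0.0
```

```bash
python3 plan.py '[[520.3,370,63,-4.5,4,1]]'
```

```text
t 18.15 at [520.2 372.5 156. ] phi -4.7 q6 30 w 85.4 F [-0.3 -0.4 -0.7]
# 520.3 370 63 -4.5
[-1.0, 0.0, 23.0, -0.0, 0.0, -0.0, 1]
[-1.0, 0.0, 23.0, -0.0, 0.0, -0.0, 1]
[-1.0, 0.0, 23.0, -0.0, 0.0, -0.0, 1]
[-1.0, 0.0, 23.0, -0.0, 0.0, -0.0, 1]
```

Emit:
apply_moves([
  [-1,0,15,0,0,0,1],
  [-1,0,28,0,0,0,1],
  [0,0,28,0,0,0,1],
  [0,0,15,0,0,0,1],
  [0,0,6,0,0,0,1],
  [0,0,0,0,0,0,1],
  [0,0,0,0,0,0,0],
  [0,0,0,0,0,0,0],
  [0,0,0,0,0,0,0],
  [0,0,0,0,0,0,0],
  [0,0,0,0,0,0,0],
])

```text
time_s: 19.52
position: [0.5217, 0.3687, 0.0664]
tool_rot: [[0.084, 0.996, 0.002], [0.996, -0.084, 0.001], [0.001, 0.002, -1.0]]
ft_force: [-0.6, -0.0, 6.7]
grip_width: 0.0508
gripper_force: 64.6
```

```bash
python3 plan.py '[[520,370,140,-4.5,4,0],[437,-305,140,-83,18,0]]'
```

```text
t 19.52 at [521.7 368.7  66.4] phi -4.8 q6 29 w 50.8 F [-0.6 -0.   6.7]
# 520 370 140 -4.5
[0.0, -0.0, -18.0, 0.0, -0.0, -0.1, 0]
[0.0, -0.0, -18.0, 0.0, -0.0, -0.1, 0]
[0.0, -0.0, -18.0, 0.0, -0.0, -0.1, 0]
[0.0, -0.0, -18.0, 0.0, -0.0, -0.1, 0]
# 437 -305 140 -83
[-38.0, -2.0, -0.0, 0.0, -0.0, 4.4, 0]
[-38.0, 1.0, -0.0, 0.0, -0.0, 4.4, 0]
[-38.0, 4.0, -0.0, 0.0, -0.0, 4.4, 0]
[-37.0, 7.0, -0.0, 0.0, -0.0, 4.4, 0]
[-36.0, 10.0, -0.0, 0.0, -0.0, 4.4, 0]
[-36.0, 12.0, -0.0, 0.0, -0.0, 4.4, 0]
[-35.0, 15.0, -0.0, 0.0, -0.0, 4.4, 0]
[-33.0, 18.0, -0.0, 0.0, -0.0, 4.4, 0]
[-32.0, 20.0, -0.0, 0.0, -0.0, 4.4, 0]
[-30.0, 23.0, -0.0, 0.0, -0.0, 4.4, 0]
[-28.0, 25.0, -0.0, 0.0, -0.0, 4.4, 0]
[-26.0, 27.0, -0.0, 0.0, -0.0, 4.4, 0]
[-24.0, 29.0, -0.0, 0.0, -0.0, 4.4, 0]
[-22.0, 31.0, -0.0, 0.0, -0.0, 4.4, 0]
[-20.0, 32.0, -0.0, 0.0, -0.0, 4.4, 0]
[-17.0, 34.0, -0.0, 0.0, -0.0, 4.4, 0]
[-14.0, 35.0, -0.0, 0.0, -0.0, 4.4, 0]
[-12.0, 36.0, -0.0, 0.0, -0.0, 4.4, 0]
```

Emit:
apply_moves([
  [0,0,-8,0,0,0,0],
  [0,0,-20,0,0,0,0],
  [0,0,-28,0,0,0,0],
  [0,0,-18,0,0,0,0],
  [-15,-1,0,0,0,0,0],
  [-28,-1,0,0,0,4.4,0],
  [-38,1,0,0,0,4.4,0],
  [-38,4,0,0,0,4.4,0],
  [-37,7,0,0,0,4.4,0],
  [-36,10,0,0,0,4.4,0],
  [-36,12,0,0,0,4.4,0],
  [-35,15,0,0,0,4.4,0],
])

```text
time_s: 21.02
position: [0.4839, 0.0988, 0.1383]
tool_rot: [[0.585, 0.811, -0.002], [0.811, -0.585, -0.0], [-0.001, -0.002, -1.0]]
ft_force: [1.0, 0.0, -3.3]
grip_width: 0.0507
gripper_force: 63.6
```

```bash
python3 plan.py '[[437,-305,140,-83,12,0]]'
```

```text
t 21.02 at [483.9  98.8 138.3] phi -35.8 q6 34 w 50.7 F [ 1.   0.  -3.3]
# 437 -305 140 -83
[-30.0, 17.0, -0.0, -0.0, 0.0, 3.9, 0]
[-28.0, 18.0, -0.0, -0.0, 0.0, 3.9, 0]
[-27.0, 20.0, -0.0, -0.0, 0.0, 3.9, 0]
[-26.0, 22.0, -0.0, -0.0, 0.0, 3.9, 0]
[-24.0, 24.0, -0.0, -0.0, 0.0, 3.9, 0]
[-22.0, 25.0, -0.0, -0.0, 0.0, 3.9, 0]
[-21.0, 27.0, -0.0, -0.0, 0.0, 3.9, 0]
[-19.0, 28.0, -0.0, -0.0, 0.0, 3.9, 0]
[-17.0, 29.0, -0.0, -0.0, 0.0, 3.9, 0]
[-15.0, 31.0, -0.0, -0.0, 0.0, 3.9, 0]
[-13.0, 31.0, -0.0, -0.0, 0.0, 3.9, 0]
[-10.0, 32.0, -0.0, -0.0, 0.0, 3.9, 0]
```

Emit:
apply_moves([
  [-30,17,0,0,0,3.9,0],
  [-28,18,0,0,0,3.9,0],
  [-27,20,0,0,0,3.9,0],
  [-26,22,0,0,0,3.9,0],
  [-24,24,0,0,0,3.9,0],
  [-22,25,0,0,0,3.9,0],
  [-21,27,0,0,0,3.9,0],
  [-19,28,0,0,0,3.9,0],
  [-17,29,0,0,0,3.9,0],
  [-15,31,0,0,0,3.9,0],
  [-13,31,0,0,0,3.9,0],
  [-8,20,0,0,0,3.9,0],
])

```text
time_s: 22.52
position: [0.4363, -0.2914, 0.1384]
tool_rot: [[0.992, 0.128, -0.002], [0.128, -0.992, 0.001], [-0.001, -0.002, -1.0]]
ft_force: [-0.1, -0.0, -3.4]
grip_width: 0.051
gripper_force: 63.6
```

```bash
python3 plan.py '[[437,-305,138,-83,1,0],[437,-305,30,-83,4,0]]'
```

```text
t 22.52 at [ 436.3 -291.4  138.4] phi -82.7 q6 36 w 51.0 F [-0.1 -0.  -3.4]
# 437 -305 138 -83
[-1.0, 13.6, 0.3, -0.1, 0.1, 0.3, 0]
# 437 -305 30 -83
[-0.0, -0.0, 27.0, 0.0, -0.0, 0.0, 0]
[-0.0, -0.0, 27.0, 0.0, -0.0, 0.0, 0]
[-0.0, -0.0, 27.0, 0.0, -0.0, 0.0, 0]
[-0.0, -0.0, 27.0, 0.0, -0.0, 0.0, 0]
```

Emit:
apply_moves([
  [-1,8,0,0,0,0,0],
  [0,6,10,0,0,0,0],
  [0,0,25,0,0,0,0],
  [0,0,30,0,0,0,0],
  [0,0,28,0,0,0,0],
  [0,0,16,0,0,0,0],
  [0,0,6,0,0,0,0],
  [0,0,2,0,0,0,0],
  [0,0,1,0,0,0,0],
  [0,0,0,0,0,0,0],
])

```text
time_s: 23.78
position: [0.4387, -0.3045, 0.0218]
tool_rot: [[0.991, 0.132, 0.001], [0.132, -0.991, -0.001], [0.001, 0.001, -1.0]]
ft_force: [-0.0, 0.5, -3.1]
grip_width: 0.0509
gripper_force: 63.6
```

Emit:
apply_moves([
  [0,0,2,0,0,0,0],
  [0,0,1,0,0,0,0],
  [0,0,1,0,0,0,0],
  [0,0,0,0,0,0,0],
])

```text
time_s: 24.28
position: [0.4385, -0.3044, 0.0183]
tool_rot: [[0.991, 0.132, 0.0], [0.132, -0.991, -0.001], [0.0, 0.001, -1.0]]
ft_force: [-3.5, 3.7, 7.8]
grip_width: 0.051
gripper_force: 64.9
```

Emit:
apply_moves([
  [0,0,0,0,0,0,0.9],
  [0,0,0,0,0,0,0.9],
  [0,0,0,0,0,0,0.9],
  [0,0,-12,0,0,0,0.9],
  [0,0,-30,0,0,0,1],
  [0,0,-35,0,0,0,1],
  [0,0,-30,0,0,0,1],
  [0,-20,0,0,0,0,1],
  [0,-40,0,0,0,0,1],
  [0,-40,0,0,0,0,1],
])

```text
time_s: 25.52
position: [0.4244, -0.2033, 0.1239]
tool_rot: [[0.991, 0.132, -0.001], [0.132, -0.991, 0.001], [-0.001, -0.001, -1.0]]
ft_force: [0.6, -0.4, 0.1]
grip_width: 0.0856
gripper_force: 0.0
```

```bash
python3 chk.py 437 -305;echo STACK; python3 chk.py 505 215; python3 chk.py 520 370; python3 plan.py '[[508,215,120,-94,12,1]]'
```

```text
top
low
side
red 19 429.0 -266.5 21 21 -82.5 183.0
green 776 441.1 -308.9 95 51 7.1 47.7
white 30 444.8 -307.6 50 6 9.3 48.6
low
green 424 435.8 -308.2 120 76 7.3 3.0
STACK
top
red 534 506.3 218.5 115 49 -9.4 51.4
low
side
low
top
blue 501 521.8 374.4 114 48 -5.1 51.6
white 45 523.3 375.6 65 7 -5.8 51.4
low
side
low
t 25.82 at [ 425.4 -205.7  124.2] phi -82.4 q6 42 w 85.3 F [ 0.8 -0.2 -0.2]
# 508 215 120 -94
[11.0, -34.0, 0.0, 0.0, -0.0, 1.0, 1]
[11.0, -34.0, 0.0, 0.0, -0.0, 1.0, 1]
[10.0, -34.0, 0.0, 0.0, -0.0, 1.0, 1]
[10.0, -34.0, 0.0, 0.0, -0.0, 1.0, 1]
[9.0, -35.0, 0.0, 0.0, -0.0, 1.0, 1]
[8.0, -35.0, 0.0, 0.0, -0.0, 1.0, 1]
[8.0, -35.0, 0.0, 0.0, -0.0, 1.0, 1]
[7.0, -35.0, 0.0, 0.0, -0.0, 1.0, 1]
[7.0, -35.0, 0.0, 0.0, -0.0, 1.0, 1]
[6.0, -35.0, 0.0, 0.0, -0.0, 1.0, 1]
[5.0, -35.0, 0.0, 0.0, -0.0, 1.0, 1]
[5.0, -35.0, 0.0, 0.0, -0.0, 1.0, 1]
```

Emit:
apply_moves([
  [11,-34,0,0,0,1.4,1],
  [11,-34,0,0,0,1.4,1],
  [10,-34,0,0,0,1.4,1],
  [10,-34,0,0,0,1.4,1],
  [9,-35,0,0,0,1.4,1],
  [8,-35,0,0,0,1.4,1],
  [8,-35,0,0,0,1.4,1],
  [7,-35,0,0,0,1.4,1],
  [7,-35,0,0,0,1.4,1],
  [6,-35,0,0,0,1.4,1],
  [5,-35,0,0,0,1.4,1],
  [4,-35,0,0,0,1.4,1],
])

```text
time_s: 27.32
position: [0.523, 0.2118, 0.124]
tool_rot: [[0.987, -0.162, -0.0], [-0.162, -0.987, -0.0], [-0.0, 0.0, -1.0]]
ft_force: [-0.1, -0.4, -0.2]
grip_width: 0.0854
gripper_force: 0.0
```

```bash
python3 plan.py '[[505.5,216.5,100,-99.4,1,1],[505.5,216.5,19,-99.4,4,1]]'
```

```text
t 27.32 at [523.  211.8 124. ] phi -99.3 q6 109 w 85.4 F [-0.1 -0.4 -0.2]
# 505.5 216.5 100 -99.4
[-18.1, -1.8, 24.0, 0.0, 0.0, 0.1, 1]
# 505.5 216.5 19 -99.4
[0.0, -0.0, 20.0, 0.0, 0.0, -0.0, 1]
[0.0, -0.0, 20.0, 0.0, 0.0, -0.0, 1]
[0.0, -0.0, 20.0, 0.0, 0.0, -0.0, 1]
[0.0, -0.0, 20.0, 0.0, 0.0, -0.0, 1]
```

Emit:
apply_moves([
  [-18,-2,0,0,0,0,1],
  [0,0,15,0,0,0,1],
  [0,0,28,0,0,0,1],
  [0,0,28,0,0,0,1],
  [0,0,20,0,0,0,1],
  [0,0,12,0,0,0,1],
  [0,0,0,0,0,0,1],
  [0,0,0,0,0,0,0],
  [0,0,0,0,0,0,0],
  [0,0,0,0,0,0,0],
  [0,0,0,0,0,0,0],
  [0,0,0,0,0,0,0],
])

```text
time_s: 28.82
position: [0.5055, 0.2165, 0.0225]
tool_rot: [[0.987, -0.16, 0.003], [-0.16, -0.987, 0.001], [0.003, -0.001, -1.0]]
ft_force: [0.1, 2.0, 6.5]
grip_width: 0.0512
gripper_force: 64.7
```

```bash
python3 plan.py '[[505.5,216.5,90,-99.4,4,0],[453.8,-157,90,-97.3,11,0]]'
```

```text
t 28.82 at [505.5 216.5  22.5] phi -99.2 q6 110 w 51.2 F [0.1 2.  6.5]
# 505.5 216.5 90 -99.4
[0.0, -0.0, -17.0, -0.0, -0.0, 0.0, 0]
[0.0, -0.0, -17.0, -0.0, -0.0, 0.0, 0]
[0.0, -0.0, -17.0, -0.0, -0.0, 0.0, 0]
[0.0, -0.0, -17.0, -0.0, -0.0, 0.0, 0]
# 453.8 -157 90 -97.3
[1.0, 34.0, 0.0, -0.0, -0.0, -0.2, 0]
[1.0, 34.0, 0.0, -0.0, -0.0, -0.2, 0]
[1.0, 34.0, 0.0, -0.0, -0.0, -0.2, 0]
[0.0, 34.0, 0.0, -0.0, -0.0, -0.2, 0]
[0.0, 34.0, 0.0, -0.0, -0.0, -0.2, 0]
[0.0, 34.0, 0.0, -0.0, -0.0, -0.2, 0]
[0.0, 34.0, 0.0, -0.0, -0.0, -0.2, 0]
[-0.0, 34.0, 0.0, -0.0, -0.0, -0.2, 0]
[-0.0, 34.0, 0.0, -0.0, -0.0, -0.2, 0]
[-0.0, 34.0, 0.0, -0.0, -0.0, -0.2, 0]
[-0.0, 34.0, 0.0, -0.0, -0.0, -0.2, 0]
```

Emit:
apply_moves([
  [0,0,-10,0,0,0,0],
  [0,0,-25,0,0,0,0],
  [0,0,-30,0,0,0,0],
  [0,0,-22,0,0,0,0],
  [0,12,0,0,0,0,0],
  [1,26,0,0,0,-0.3,0],
  [1,38,0,0,0,-0.3,0],
  [1,45,0,0,0,-0.3,0],
  [0,45,0,0,0,-0.3,0],
  [0,45,0,0,0,-0.3,0],
  [0,45,0,0,0,-0.3,0],
  [0,45,0,0,0,-0.3,0],
])

```text
time_s: 30.32
position: [0.4627, -0.0838, 0.1072]
tool_rot: [[0.992, -0.124, -0.002], [-0.124, -0.992, 0.001], [-0.003, -0.001, -1.0]]
ft_force: [1.0, 0.5, -6.0]
grip_width: 0.0507
gripper_force: 64.5
```

```bash
python3 plan.py '[[453.8,-157,108,-97.3,3,0],[453.8,-157,24,-97.3,4,0]]'
```

```text
t 30.32 at [462.7 -83.8 107.2] phi -97.1 q6 72 w 50.7 F [ 1.   0.5 -6. ]
# 453.8 -157 108 -97.3
[0.0, 25.0, -0.0, -0.0, 0.0, 0.1, 0]
[0.0, 25.0, -0.0, -0.0, 0.0, 0.1, 0]
[0.0, 25.0, -0.0, -0.0, 0.0, 0.1, 0]
# 453.8 -157 24 -97.3
[0.0, -0.0, 21.0, -0.0, 0.0, -0.0, 0]
[0.0, -0.0, 21.0, -0.0, 0.0, -0.0, 0]
[0.0, -0.0, 21.0, -0.0, 0.0, -0.0, 0]
[0.0, -0.0, 21.0, -0.0, 0.0, -0.0, 0]
```

Emit:
apply_moves([
  [0,33,0,0,0,0,0],
  [0,24,0,0,0,0,0],
  [0,12,0,0,0,0,0],
  [0,5,0,0,0,0,0],
  [0,0,14,0,0,0,0],
  [0,0,26,0,0,0,0],
  [0,0,24,0,0,0,0],
  [0,0,13,0,0,0,0],
  [0,0,5,0,0,0,0],
  [0,0,0,0,0,0,0],
])

```text
time_s: 31.58
position: [0.4554, -0.1556, 0.0266]
tool_rot: [[0.992, -0.124, 0.0], [-0.124, -0.992, -0.0], [0.0, 0.0, -1.0]]
ft_force: [-0.5, -0.5, -5.3]
grip_width: 0.0507
gripper_force: 64.3
```

```bash
python3 plan.py '[[453.8,-157,19,-97.3,1,0]]'
```

```text
t 31.57 at [ 455.4 -155.6   26.6] phi -97.1 q6 64 w 50.7 F [-0.5 -0.5 -5.3]
# 453.8 -157 19 -97.3
[-1.4, 1.6, 7.6, 0.0, -0.0, 0.2, 0]
```

Emit:
apply_moves([
  [-1,2,3,0,0,0,0],
  [0,0,2,0,0,0,0],
  [0,0,1,0,0,0,0],
  [0,0,1,0,0,0,0],
  [0,0,0,0,0,0,0],
])

```text
time_s: 32.2
position: [0.454, -0.1575, 0.0196]
tool_rot: [[0.992, -0.124, 0.0], [-0.124, -0.992, -0.0], [0.0, 0.0, -1.0]]
ft_force: [-1.7, 0.0, -1.5]
grip_width: 0.0507
gripper_force: 64.9
```

Emit:
apply_moves([
  [0,0,0.7,0,0,0,0],
  [0,0,0,0,0,0,0],
  [0,0,0,0,0,0,0.9],
  [0,0,0,0,0,0,0.9],
  [0,0,0,0,0,0,0.9],
  [0,0,-12,0,0,0,0.9],
  [0,0,-30,0,0,0,1],
  [0,0,-35,0,0,0,1],
  [0,0,-20,0,0,0,1],
  [0,0,0,0,0,0,1],
])

```text
time_s: 33.45
position: [0.4545, -0.1578, 0.1172]
tool_rot: [[0.992, -0.124, 0.003], [-0.124, -0.992, -0.002], [0.003, 0.002, -1.0]]
ft_force: [-0.5, 0.1, -0.1]
grip_width: 0.0853
gripper_force: 0.0
```

```bash
python3 chk.py 454 -157;python3 plan.py '[[521,372,117,-95.3,14,1]]'
```

```text
top
red 18 443.3 -137.3 26 10 78.9 47.5
low
yellow 18 564.4 -72.7 19 6 1.4 4.3
side
red 731 450.6 -186.0 118 98 -6.2 46.7
low
red 350 452.4 -162.2 146 77 -8.5 2.5
t 33.55 at [ 453.7 -157.3  115.3] phi -97.1 q6 64 w 85.4 F [ 0.  -0.9 -0.3]
# 521 372 117 -95.3
[0.0, -38.0, -0.0, -0.0, 0.0, -0.1, 1]
[0.0, -38.0, -0.0, -0.0, 0.0, -0.1, 1]
[0.0, -38.0, -0.0, -0.0, 0.0, -0.1, 1]
[0.0, -38.0, -0.0, -0.0, 0.0, -0.1, 1]
[0.0, -38.0, -0.0, -0.0, 0.0, -0.1, 1]
[0.0, -38.0, -0.0, -0.0, 0.0, -0.1, 1]
[0.0, -38.0, -0.0, -0.0, 0.0, -0.1, 1]
[1.0, -38.0, -0.0, -0.0, 0.0, -0.1, 1]
[1.0, -38.0, -0.0, -0.0, 0.0, -0.1, 1]
[1.0, -38.0, -0.0, -0.0, 0.0, -0.1, 1]
[1.0, -38.0, -0.0, -0.0, 0.0, -0.1, 1]
[1.0, -38.0, -0.0, -0.0, 0.0, -0.1, 1]
[1.0, -38.0, -0.0, -0.0, 0.0, -0.1, 1]
[1.0, -38.0, -0.0, -0.0, 0.0, -0.1, 1]
```

Emit:
apply_moves([
  [0,-45,0,0,0,0,1],
  [0,-45,0,0,0,0,1],
  [0,-45,0,0,0,0,1],
  [0,-45,0,0,0,0,1],
  [0,-45,0,0,0,-0.2,1],
  [0,-45,0,0,0,-0.2,1],
  [1,-45,0,0,0,-0.2,1],
  [1,-45,0,0,0,-0.2,1],
  [1,-45,0,0,0,-0.2,1],
  [1,-45,0,0,0,-0.2,1],
  [1,-45,0,0,0,-0.2,1],
  [1,-38,0,0,0,-0.2,1],
])

```text
time_s: 35.05
position: [0.5212, 0.3727, 0.114]
tool_rot: [[0.995, -0.095, -0.002], [-0.095, -0.995, -0.001], [-0.002, 0.001, -1.0]]
ft_force: [0.4, -0.4, -0.0]
grip_width: 0.0856
gripper_force: 0.0
```

```bash
python3 plan.py '[[521,372,100,-95.3,1,1],[521,372,21,-95.3,4,1]]'; python3 chk.py 454 -157
```

```text
t 35.05 at [521.2 372.7 114. ] phi -95.5 q6 120 w 85.6 F [ 0.4 -0.4 -0. ]
# 521 372 100 -95.3
[-0.1, 0.7, 14.0, 0.1, 0.1, -0.2, 1]
# 521 372 21 -95.3
[0.0, 0.0, 20.0, -0.0, 0.0, 0.0, 1]
[0.0, 0.0, 20.0, -0.0, 0.0, 0.0, 1]
[0.0, 0.0, 20.0, -0.0, 0.0, 0.0, 1]
[0.0, 0.0, 20.0, -0.0, 0.0, 0.0, 1]
top
red 652 455.2 -157.1 120 53 -7.3 47.9
low
red 333 454.0 -154.1 144 75 -6.8 3.8
yellow 16 564.0 -72.5 19 6 0.3 6.0
side
red 810 453.5 -162.2 119 54 -7.2 46.7
low
red 362 453.3 -161.4 144 78 -7.7 3.0
yellow 27 563.2 -73.1 19 14 -8.7 5.3
```

Red is in place. Next is blue.

Emit:
apply_moves([
  [0,1,10,0,0,0,1],
  [0,0,24,0,0,0,1],
  [0,0,28,0,0,0,1],
  [0,0,20,0,0,0,1],
  [0,0,10,0,0,0,1],
  [0,0,0,0,0,0,1],
  [0,0,0,0,0,0,0],
  [0,0,0,0,0,0,0],
  [0,0,0,0,0,0,0],
  [0,0,0,0,0,0,0],
  [0,0,0,0,0,0,0],
])

```text
time_s: 36.52
position: [0.5224, 0.371, 0.0251]
tool_rot: [[0.995, -0.096, 0.003], [-0.096, -0.995, 0.002], [0.003, -0.002, -1.0]]
ft_force: [-0.7, 2.7, 5.9]
grip_width: 0.0507
gripper_force: 65.9
```

```bash
python3 plan.py '[[521,372,120,-95.3,4,0],[436.4,-25.5,120,-87,11,0]]'
```

```text
t 36.52 at [522.4 371.   25.1] phi -95.5 q6 120 w 50.7 F [-0.7  2.7  5.9]
# 521 372 120 -95.3
[-0.0, -0.0, -24.0, -0.0, -0.0, -0.1, 0]
[-0.0, -0.0, -24.0, -0.0, -0.0, -0.1, 0]
[-0.0, -0.0, -24.0, -0.0, -0.0, -0.1, 0]
[-0.0, -0.0, -24.0, -0.0, -0.0, -0.1, 0]
# 436.4 -25.5 120 -87
[-5.0, 37.0, 0.0, -0.0, -0.0, -0.7, 0]
[-5.0, 37.0, 0.0, -0.0, -0.0, -0.7, 0]
[-5.0, 36.0, 0.0, -0.0, -0.0, -0.7, 0]
[-6.0, 36.0, 0.0, -0.0, -0.0, -0.7, 0]
[-6.0, 36.0, 0.0, -0.0, -0.0, -0.7, 0]
[-7.0, 36.0, 0.0, -0.0, -0.0, -0.7, 0]
[-7.0, 36.0, 0.0, -0.0, -0.0, -0.7, 0]
[-8.0, 36.0, 0.0, -0.0, -0.0, -0.7, 0]
[-8.0, 36.0, 0.0, -0.0, -0.0, -0.7, 0]
[-9.0, 36.0, 0.0, -0.0, -0.0, -0.7, 0]
[-9.0, 36.0, 0.0, -0.0, -0.0, -0.7, 0]
```

Emit:
apply_moves([
  [0,0,-10,0,0,0,0],
  [0,0,-25,0,0,0,0],
  [0,0,-30,0,0,0,0],
  [0,0,-22,0,0,0,0],
  [-2,12,0,0,0,0,0],
  [-4,26,0,0,0,-0.8,0],
  [-6,38,0,0,0,-0.8,0],
  [-7,45,0,0,0,-0.8,0],
  [-8,45,0,0,0,-0.8,0],
  [-8,45,0,0,0,-0.8,0],
  [-9,45,0,0,0,-0.8,0],
  [-9,45,0,0,0,-0.8,0],
])

```text
time_s: 38.02
position: [0.4509, 0.0707, 0.1096]
tool_rot: [[1.0, 0.002, -0.003], [0.002, -1.0, -0.0], [-0.003, 0.0, -1.0]]
ft_force: [1.5, -0.4, -5.7]
grip_width: 0.051
gripper_force: 64.4
```

```bash
python3 plan.py '[[436.4,-25.5,110,-87,4,0],[436.4,-25.5,28,-87,4,0]]'
```

```text
t 38.02 at [450.9  70.7 109.6] phi -89.9 q6 84 w 51.0 F [ 1.5 -0.4 -5.7]
# 436.4 -25.5 110 -87
[-4.0, 24.0, -0.0, 0.0, 0.0, -0.7, 0]
[-4.0, 24.0, -0.0, 0.0, 0.0, -0.7, 0]
[-4.0, 24.0, -0.0, 0.0, 0.0, -0.7, 0]
[-5.0, 24.0, -0.0, 0.0, 0.0, -0.7, 0]
# 436.4 -25.5 28 -87
[0.0, -0.0, 20.0, -0.0, 0.0, -0.0, 0]
[0.0, -0.0, 20.0, -0.0, 0.0, -0.0, 0]
[0.0, -0.0, 20.0, -0.0, 0.0, -0.0, 0]
[0.0, -0.0, 20.0, -0.0, 0.0, -0.0, 0]
```

Emit:
apply_moves([
  [-5,38,0,0,0,-0.8,0],
  [-5,32,0,0,0,-0.8,0],
  [-3,18,0,0,0,-0.8,0],
  [-2,8,0,0,0,-0.6,0],
  [0,0,14,0,0,0,0],
  [0,0,26,0,0,0,0],
  [0,0,24,0,0,0,0],
  [0,0,13,0,0,0,0],
  [0,0,4,0,0,0,0],
  [0,0,0,0,0,0,0],
])

```text
time_s: 39.28
position: [0.4391, -0.0236, 0.0296]
tool_rot: [[0.999, 0.054, -0.0], [0.054, -0.999, 0.0], [-0.0, -0.0, -1.0]]
ft_force: [0.1, 0.6, -5.0]
grip_width: 0.0511
gripper_force: 64.3
```

```bash
python3 plan.py '[[436.4,-25.5,22,-87,1,0]]'
```

```text
t 39.27 at [439.1 -23.6  29.6] phi -86.9 q6 68 w 51.1 F [ 0.1  0.6 -5. ]
# 436.4 -25.5 22 -87
[-2.8, 1.7, 7.6, -0.0, 0.0, 0.1, 0]
```

Emit:
apply_moves([
  [-3,2,3,0,0,0,0],
  [0,0,2,0,0,0,0],
  [0,0,1,0,0,0,0],
  [0,0,1,0,0,0,0],
  [0,0,0,0,0,0,0],
])

```text
time_s: 39.9
position: [0.4364, -0.0259, 0.0226]
tool_rot: [[0.999, 0.054, -0.0], [0.054, -0.999, 0.0], [-0.0, -0.0, -1.0]]
ft_force: [-0.0, 0.4, -6.2]
grip_width: 0.0507
gripper_force: 64.4
```

Emit:
apply_moves([
  [0,0,1,0,0,0,0],
  [0,0,0.5,0,0,0,0],
  [0,0,0,0,0,0,0],
])

```text
time_s: 40.28
position: [0.4364, -0.026, 0.0221]
tool_rot: [[0.999, 0.054, 0.001], [0.054, -0.999, -0.0], [0.001, 0.0, -1.0]]
ft_force: [-4.6, 0.1, 11.1]
grip_width: 0.0507
gripper_force: 66.5
```

Emit:
apply_moves([
  [0,0,0,0,0,0,0.9],
  [0,0,0,0,0,0,0.9],
  [0,0,0,0,0,0,0.9],
  [0,0,-12,0,0,0,0.9],
  [0,0,-30,0,0,0,1],
  [0,0,-40,0,0,0,1],
  [0,0,-40,0,0,0,1],
  [0,-45,0,0,0,0,1],
  [0,-50,0,0,0,0,1],
  [0,-50,0,0,0,0,1],
  [0,-50,0,0,0,0,1],
  [0,-50,0,0,0,0,1],
])

```text
time_s: 41.78
position: [0.4229, 0.2203, 0.144]
tool_rot: [[0.999, 0.054, 0.001], [0.054, -0.999, 0.0], [0.001, -0.0, -1.0]]
ft_force: [1.1, -0.5, -0.5]
grip_width: 0.0852
gripper_force: 0.0
```

```bash
python3 - <<'E'
from seg import *
for n in("top","side"):
    g=get_image(n);P=cloud(g);save(g,n+"9.png");b=(.3,.75,-.4,.05)
    print(n);[print(*q) for q in blobs(P,g["frame"],b,.025,.1,100)];print("low");[print(*q) for q in blobs(P,g["frame"],b,-.01,.02,60)]
E
```

```text
top
red 651 455.2 -156.9 120 52 -7.0 48.0
blue 633 435.6 -25.5 120 52 3.0 48.4
yellow 586 618.7 -45.9 98 52 -8.9 48.1
green 474 442.0 -302.3 96 50 6.9 48.0
white 430 637.3 -158.5 73 52 -7.3 48.2
low
red 334 454.6 -154.2 143 74 -7.4 3.8
blue 269 437.2 -22.5 138 73 2.8 3.6
yellow 455 621.5 -43.9 126 81 -8.7 4.2
green 192 437.4 -301.8 116 73 7.0 3.7
white 134 640.5 -126.8 99 23 -10.2 4.6
white 79 631.4 -297.7 37 24 25.7 5.3
white 66 602.3 -176.3 71 37 -49.1 4.8
side
red 812 453.7 -163.2 120 53 -7.1 46.8
blue 669 433.4 -30.7 118 54 2.5 46.5
yellow 588 617.9 -50.9 97 55 -9.8 46.9
green 771 440.3 -308.8 93 52 7.9 47.7
white 415 636.0 -163.0 73 54 -5.9 47.2
low
red 357 452.9 -160.8 144 79 -6.7 2.7
blue 241 435.9 -29.2 145 78 2.1 2.9
yellow 259 618.0 -49.2 122 80 -8.8 3.5
green 434 436.1 -308.0 119 77 7.5 3.1
white 188 634.8 -160.4 97 79 -6.6 3.6
```

View pics/side9.png

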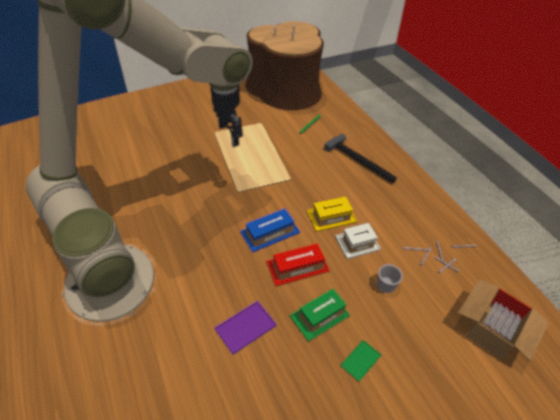

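All five cartons sit flat in their own trays: blue (270,228), red (298,262), yellow (333,212), white (358,238) and green (320,312). Each is within about 5 mm of its tray's centre, and the gripper is clear.

```bash
python3 -c "
from rig import env
print(env.close_job())"
```

```text
the job is handed in; nothing more can be done
None
```

All five cartons are in the trays of their own colours, lid up and flat, each within about 5 mm of its tray's centre in the last camera check, and the job was handed in at about 42 s; the judge's verdict was not shown.

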